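Clip the tall gel plate into the empty casting stand

TASK

Take the taller of the two white ceramic gel plates out of the drain block and clip it into the empty casting stand: lower edge down in the groove, then pressed back against the uprights until both spring roller clips have snapped over its top edge, so that it stands upright and held on its own. Leave the short plate standing in its slot.

Things in the scene. Friction and masses are not known exactly. Their poses are not given: they have to be found in the camera images.
- tall_plate_centre (a point): Centre of the tall plate, to be clipped in: a plain white ceramic plate 110 mm tall, 100 mm wide, 6 mm thick, about 0.2 kg, loose. It starts standing on its 100 mm edge in one of the two slots of the drain block (either slot), its top edge 122 mm above the bench. x is normal to its faces, y along its width, z up; both faces are alike. Its slot is about 8.5 mm wide and 22 mm deep, so it may lean up to 0.12 rad.
- tall_plate: The same tall plate; origin at the middle of its lower edge, same axes.
- short_plate_centre (a point): Centre of the short plate, which stays where it is: like the tall one but 80 mm tall, in the other slot (60 mm from the tall plate, face to face); top edge 92 mm above the bench.
- drain: White drain block fixed on the bench, 112 x 126 x 34 mm (x, y, z), origin at the middle of its underside. Two slots along its y, at x = -30 and +30 mm, each about 104 mm long, slot floor 12 mm above the bench.
- stand: Empty casting stand, fixed: aluminium base 120 x 128 x 10 mm, origin on the bench, x away from the robot toward the stand's back, y along the groove. On it a one-piece grey frame (groove, uprights, clips) is clamped, shifted along x by up to 7 mm either way; the shift is NOT reported, it must be felt or seen. All x values given are for shift 0; add the shift.
- stand_groove (a point): Middle of the groove floor's rear edge (shift 0), 18 mm above the bench. Frame x, y, z as stand. Groove: 10.5 mm wide (from here to 10.5 mm in front). In front a lip 8 mm thick, rounded top 17 mm above the floor. Behind, a rail whose face is at x = 0 here, up to 34 mm above the floor; ends: low cheeks 106 mm apart. In the groove and let go, a plate leans about 0.34 rad to -x on the lip.
- stand_clips (a point): Point midway between the two rollers (shift 0): white, 16 mm dia., at y = +40 and -40, axis along y 131 mm above the bench, 11.8 mm in front of the uprights' front faces (x = 0, uprights 16 mm wide, open between). Sprung arms hold them. They block a plate from straight above: it goes in leaning about 0.25 rad, top to -x. Pushing it near its top to +x past both takes 8 to 13 N. Stand's top: 142 mm.
- stand_clip_left (a joint): Spring clip on the +y upright (rad): 0 at rest with no plate; about 0.2 while a plate passes under the roller; about 0.05 to 0.11 when the roller holds a seated plate. Lifts with positive values.
- stand_clip_right (a joint): The same for the clip on the -y upright.
- full_stand_plate (a point): Centre of the plate already clipped (fixed) in a second, like stand, next to the empty one on either side; leave it. That stand's centre lies 15 to 28 cm from the empty stand's along y. Same axes as stand.
Mind the look-alikes: they are no part of the job. What is shaped like the tall_plate but yellow is not meant.

How it is judged:
By the outcome, as a careful person would: the job done as asked, in the order asked, and still so for the second after the job is handed in, with the robot touching nothing.
It also fails if it takes over 48 s, if anything falls off the work surface, if the arm or the gripper's body presses on something with over 40 N, if the wrist force passes 120 N, or if a joint passes its speed limit or range.

ROBOT

A 7-joint arm with a two-finger parallel gripper is mounted at the origin on the work surface; the furniture and walls round the work are solid. World frame = base frame: x ahead of the robot, y to its left, z up, the work surface at z = 0. Lengths are in m, angles in rad, forces in N, time in s.
With the tool pointing down it reaches from about 0.4 to 0.85 m from the base axis. Payload 4.5 kg.
Tool frame: the origin (TCP) lies between the finger pads; the fingertips stand 11 mm ahead of it and the grasp point (between the pads) lies 8 mm behind it (r.nose_length is the distance from the TCP to the fingertips, in m); z points along the fingers, y is the line along which they close (so a half turn about z gives the same grasp; the last joint's range is limited). The gripper opens to 88 mm and grips with 3 to 60 N. Pads are 18 mm wide; open, the fingers measure 123 mm over their backs; the gripper's body (75 mm by 187 mm) begins 45 mm behind the grasp point.
Start: joints at [1.297, 0.689, -0.195, 1.565, 0.157, 0.902, -0.215], TCP at [0.189, -0.596, 0.25] pointing down, gripper open.
Joint ranges: [-3.01, 3.01], [-0.46, 2.08], [-1.47, 1.51], [0.13, 2.56], [-1, 4.14], [0.04, 2.09], [-2.66, 2.66]. Speed limits (rad/s): [2.57, 2.57, 3.14, 3.14, 3.14, 3.14, 3.14].

INTERFACE

Orientations are given as a unit quaternion [x, y, z, w].
In Python, from plant import get_state, snapshot, camera_model, r gives the robot as it stands.
- The arm moves only by the shell command python3 -m inch 'ROWS' [FORCE]. ROWS is text: rows parted by semicolons, each of 7 numbers parted by spaces: the opening, from -1 (shut) to 1 (fully open), then the shift along the tool's x, y, z in m, then the turn, a rotation vector about the tool's x, y, z in rad. A call has 1 to 20 rows; each row shifts and turns the commanded pose from where the row before left it, along the tool's axes as they then stand; what a row does not reach is not made up. A row lasts 1/12 s, in which the tool goes at most 41.7 mm and 7.16 degrees, less where a joint would pass 70% of its speed; a pose out of reach is approached as far as the arm can. A call is refused whole if a number of a shift passes 0.0417 or a number of a turn 0.125, either way. A call with a gripper value outside its range is refused whole. The fingers move at their own pace and stop on an object; FORCE is the grip in N (left out, the last holds). Time passes only in rows, so rows that do not move let the fingers close. It gives the time, the measured TCP pose, the force, the opening and the grip force at its end, in the units of the state.
- get_state(): the state, without advancing time (a new reading comes with each control period).
- snapshot(name): name is "side" or "top"; returns (picture, depth): 480x640x3 uint8, red, green, blue; 480x640 float32, m along the optical axis (not along the pixel's ray), 0 where there is no reading.
- camera_model(name): a dict with "intrinsics" (3x3 intrinsics, pixels), "view" (4x4, takes a point from world to camera coordinates). Camera axes: x right, y down, z forward; pixel columns grow to the right and rows downward; lengths in m; the calibration is good to about 2 mm. A picture is of the moment at which its call begins. camera_model takes no time and is no camera call.
- r.finish_job(): hands the job in; it is judged then, once.
The state is a dict: "clock": time; "q": joint angles; "qd": joint speeds; "joint_torque": joint torques, N m; "tool_pos": TCP position; "eef_rot": TCP orientation; "contact_force": force on the tool from outside, world axes, zero at the start; "moment": the same for the moment, N m; "opening": opening from 0.0 (shut) to 1.0 (fully open); "finger_force": force on a finger pad.
Only numpy, scipy, OpenCV 4.12 (cv2) and the standard library are available. Lean on these libraries where they do the work, as an engineer would, in place of code of your own. Each camera call takes 0.05 s, during which the arm holds its last target. There are 200 camera calls.

## Working session

There is one attempt and no reset: what is moved stays moved. The work goes in short steps, Python scripts to look and compute and a shell command to move; the robot and the scene stay as the last step left them, time stands still between calls to the robot, and variables do not carry over. Pictures are saved under pics/ and viewed, at most 13 in all, crops included, and the job is handed in when it is done.

```bash
ls; mkdir -p pics; python3 - <<'E'
from plant import get_state, snapshot, camera_model, r
import cv2,numpy as np
s=get_state();print({k:np.round(v,3) for k,v in s.items()})
for n in("top","side"):
    p,d=snapshot(n);cv2.imwrite(f"pics/{n}0.png",p[:,:,::-1]);np.savez(f"pics/{n}0.npz",p=p,d=d)
    m=camera_model(n);print(n,np.round(m["intrinsics"],1).tolist(),np.round(m["view"],3).tolist())
E
```

```text
pics
{'clock': np.float64(0.0), 'q': array([ 1.297,  0.69 , -0.195,  1.566,  0.157,  0.902, -0.215]), 'qd': array([ 0.002,  0.   , -0.001, -0.   , -0.001,  0.   , -0.   ]), 'joint_torque': array([-0.0000e+00, -5.2757e+01, -1.2670e+00, -1.5343e+01, -5.3000e-02,
        6.0000e-03,  0.0000e+00]), 'tool_pos': array([ 0.189, -0.595,  0.249]), 'eef_rot': array([ 0.988,  0.153, -0.   , -0.001]), 'contact_force': array([ 0.82 , -0.791, -0.327]), 'moment': array([-0.057,  0.026, -0.022]), 'finger_force': np.float64(0.0), 'opening': np.float64(1.0)}
top [[494.6, 0.0, 314.9], [0.0, 494.6, 240.5], [0.0, 0.0, 1.0]] [[0.001, -1.0, -0.004, 0.086], [-0.987, -0.001, -0.16, 0.47], [0.16, 0.005, -0.987, 1.372], [0.0, 0.0, 0.0, 1.0]]
side [[484.0, 0.0, 317.3], [0.0, 484.0, 233.9], [0.0, 0.0, 1.0]] [[-0.998, 0.058, 0.003, 0.452], [0.017, 0.35, -0.937, 0.052], [-0.056, -0.935, -0.35, 1.471], [0.0, 0.0, 0.0, 1.0]]
```

View pics/top0.png

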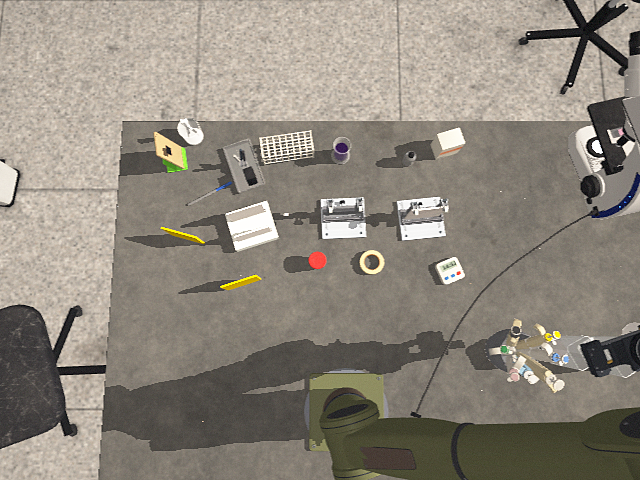

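View pics/side0.png

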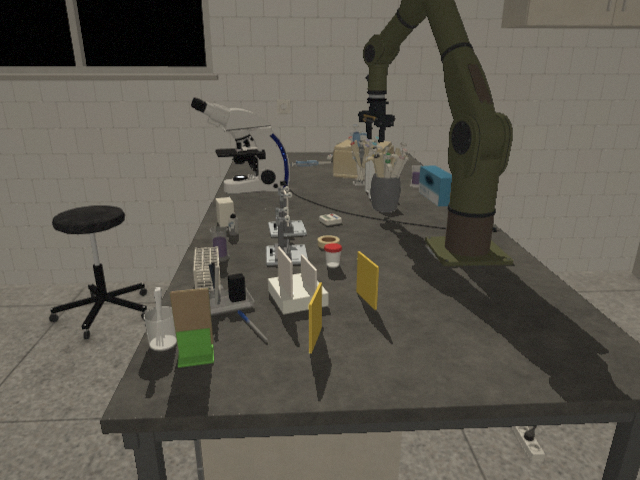

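Top picture: drain block at about (251,227), stands at (343,218) and (422,218), yellow decoys at (182,236) and (240,283). Side: two white plates at (285,272) and (308,277). Next I'll measure with the depth images.

```bash
cat > h.py <<'E'
import numpy as np,cv2
from plant import get_state, snapshot, camera_model, r
def cloud(n,d):
    m=camera_model(n);K=m["intrinsics"];v,u=np.mgrid[:480,:640]
    c=np.stack([(u-K[0,2])/K[0,0]*d,(v-K[1,2])/K[1,1]*d,d],-1)
    V=np.array(m["view"]);w=(c-V[:3,3])@V[:3,:3]
    w[d<=0]=np.nan
    return w
def proj(n,p):
    m=camera_model(n);V=np.array(m["view"]);c=V[:3,:3]@p+V[:3,3];q=m["intrinsics"]@c;return q[:2]/q[2]
E
python3 - <<'E'
from h import *
t=np.load("pics/top0.npz");w=cloud("top",t["d"])
for nm,(u0,u1,v0,v1) in dict(drain=(220,282,198,256),A=(314,372,190,242),B=(392,455,190,242)).items():
    P=w[v0:v1,u0:u1].reshape(-1,3);P=P[np.isfinite(P[:,0])]
    print(nm,len(P))
    for lo,hi in((.004,.016),(.016,.03),(.03,.04),(.04,.08),(.08,.1),(.1,.115),(.115,.135),(.135,.16)):
        Q=P[(P[:,2]>lo)&(P[:,2]<hi)]
        if len(Q)>5:
            R=cv2.minAreaRect(Q[:,:2].astype(np.float32)*1000);print(lo,hi,len(Q),np.round(np.median(Q,0),4),np.round(R[0],1),np.round(R[1],1),round(R[2],1))
s=np.load("pics/side0.npz")
a=cv2.resize(t["p"][185:260,215:465],None,fx=3.2,fy=3.2,interpolation=cv2.INTER_CUBIC)
b=cv2.resize(s["p"][175:320,200:400],None,fx=2.5,fy=2.5,interpolation=cv2.INTER_CUBIC)
H=np.zeros((a.shape[0]+b.shape[0],800,3),np.uint8);H[:a.shape[0],:a.shape[1]]=a;H[a.shape[0]:,:b.shape[1]]=b
print(H.shape);cv2.imwrite("pics/c1.png",H[:600,:,::-1])
E
```

```text
drain 3584
0.004 0.016 203 [0.4825 0.267  0.0057] [517.3 275.4] [170.9 180.5] 0.1
0.016 0.03 206 [0.5075 0.2594 0.0285] [515.9 270.8] [113.6 125.2] 17.6
0.03 0.04 947 [0.5098 0.2661 0.034 ] [515.2 271.1] [112.3 126. ] 17.8
0.04 0.08 254 [0.5262 0.2711 0.0586] [507.6 269.9] [ 80.5 117.2] 23.3
0.08 0.1 167 [0.4961 0.2698 0.0905] [513.7 270.4] [62.8 99.2] 17.6
0.1 0.115 54 [0.5419 0.2817 0.107 ] [541.9 279.4] [ 5.1 99.8] 19.9
0.115 0.135 97 [0.5442 0.2789 0.121 ] [544.6 279.9] [ 7.1 97.7] 17.8
A 3002
0.004 0.016 1081 [0.5177 0.0072 0.0097] [550.1   4.7] [153.7 168.8] 0.1
0.016 0.03 282 [0.548  0.0074 0.02  ] [541.3   6.7] [114.  121.9] 2.7
0.03 0.04 141 [0.5389 0.0054 0.0333] [558.3   7.5] [ 51.9 119.2] 2.9
0.04 0.08 137 [0.5549 0.0086 0.0509] [555.8   6. ] [ 13.1 114.5] 0.8
0.08 0.1 8 [ 0.5545 -0.025   0.092 ] [557.   12.3] [10.  80.7] 1.9
0.115 0.135 108 [ 0.5569 -0.0253  0.1304] [550.1   6.7] [35.6 97.1] 3.8
0.135 0.16 48 [0.5447 0.0401 0.1375] [552.    6.9] [36.5 97.1] 3.7
B 3263
0.004 0.016 1108 [ 0.5179 -0.2231  0.0098] [ 550.1 -232.4] [184.4 153.9] 90.0
0.016 0.03 203 [ 0.5381 -0.2158  0.0209] [ 539.4 -219.9] [110.4 124.9] 3.9
0.03 0.04 142 [ 0.5336 -0.2191  0.0333] [ 533.8 -220.9] [ 29.2 118.6] 0.2
0.04 0.08 120 [ 0.5421 -0.2076  0.0583] [ 548.2 -215.4] [ 21.  106.3] 4.5
0.08 0.1 56 [ 0.5424 -0.2221  0.0915] [ 548.2 -219.1] [18.8 98.2] 5.5
0.1 0.115 41 [ 0.5414 -0.2206  0.1084] [ 546.1 -213.9] [16.6 85.6] 8.9
0.115 0.135 173 [ 0.5459 -0.224   0.1268] [ 546.9 -220.4] [38.9 97.7] 6.5
0.135 0.16 85 [ 0.5435 -0.1879  0.1378] [ 545.3 -220.9] [36.5 99.1] 5.9
(602, 800, 3)
```

View pics/c1.png

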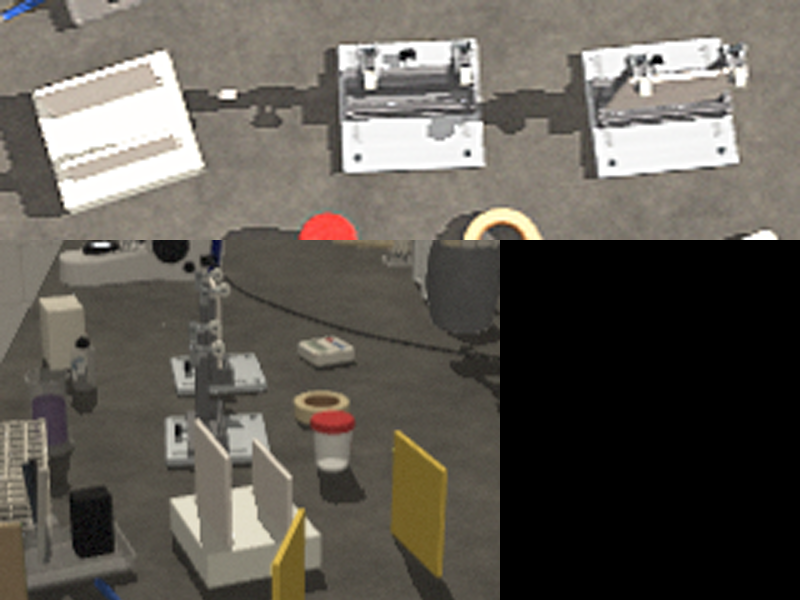

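The crop shows the tall plate in the drain's rear (+x) slot and the short one in the front slot. The left stand (centre about y=0.007) is empty, and the right one holds a plate. Next I'll refine the stand's pose and frame shift and check for obstacles.

```bash
python3 - <<'E'
from h import *
D=[];
for i in range(4): p,d=snapshot("top");D.append(d)
d=np.median(D,0);np.savez("pics/t1.npz",p=p,d=d);w=cloud("top",d);print(np.nanstd(np.array(D)[:,220:240,330:360],0).mean())
# base A : bright top at z~.01
P=w[190:246,312:376];C=p[190:246,312:376].astype(int)
m=(np.abs(P[...,2]-.010)<.003)&(C.min(-1)>120)
Q=P[m].astype(np.float32)[:,:2]*1000;R=cv2.minAreaRect(Q);print("base",len(Q),R)
# all obstacles along the path : max height on grid
F=w.reshape(-1,3);F=F[np.isfinite(F[:,0])]
for nm,(x0,x1,y0,y1) in dict(cup=(.15,.4,-.6,-.35),line=(.25,.5,-.35,.15)).items():
    G=F[(F[:,0]>x0)&(F[:,0]<x1)&(F[:,1]>y0)&(F[:,1]<y1)];G=G[G[:,2]>.03];print(nm,len(G), np.round(G[G[:,2].argsort()][-5:],3).tolist() if len(G) else '')
# stand profile
for yaw in (2.0,3.0):
  a=np.radians(yaw)
  c=np.array(R[0])/1000
  L=P.reshape(-1,3)-[c[0],c[1],0];L=L@np.array([[np.cos(a),-np.sin(a),0],[np.sin(a),np.cos(a),0],[0,0,1]])
  if yaw==2:
   for lo,hi in((-.05,-.047),(-.025,-.022),(0,.003),(.022,.025)):
    Z=L[(L[:,1]>lo)&(L[:,1]<hi)];Z=Z[Z[:,0].argsort()];print(lo,[(round(x*1000),round(z*1000)) for x,z in Z[:,[0,2]] if abs(x)<.075])
  for ys in(-1,1):
   Z=L[(abs(L[:,1]-ys*.04)<.012)&(L[:,2]>.11)];print(yaw,ys,len(Z),np.round(Z[Z[:,0].argsort()][:, [0,1,2]]*1000).astype(int).tolist() if yaw==2 else '')
E
```

```text
0.018080678
base 861 ((542.6205444335938, 5.8742218017578125), (120.24162292480469, 126.73487091064453), 2.496838092803955)
cup 3941 [[0.19, -0.557, 0.427], [0.186, -0.556, 0.427], [0.184, -0.556, 0.427], [0.188, -0.556, 0.428], [0.197, -0.557, 0.428]]
line 248 [[0.394, 0.069, 0.064], [0.452, 0.064, 0.715], [0.261, -0.264, 0.716], [0.407, -0.003, 0.717], [0.474, 0.149, 0.719]]
-0.05 [(-73, 1), (-70, -1), (-67, 2), (-63, -4), (-61, 1), (-59, 7), (-57, 11), (-54, 10), (-51, 10), (-48, 13), (-45, 10), (-42, 7), (-40, 12), (-36, 10), (-36, 9), (-31, 12), (-27, 11), (-25, 14), (-21, 11), (-18, 8), (-15, 10), (-13, 11), (-10, 16), (-9, 21), (-8, 34), (-5, 33), (-3, 36), (3, 22), (7, 18), (9, 21), (10, 31), (22, 137), (25, 136), (28, 137), (59, 12), (65, 0), (68, 3), (71, 1), (75, 0)]
-0.025 [(-72, -1), (-69, -2), (-66, 2), (-63, -1), (-60, -1), (-58, 6), (-56, 8), (-53, 11), (-50, 8), (-48, 13), (-44, 9), (-41, 7), (-38, 10), (-35, 8), (-32, 8), (-30, 11), (-26, 10), (-23, 8), (-20, 8), (-18, 11), (-14, 7), (-11, 7), (-10, 16), (-9, 27), (-7, 31), (-5, 36), (0, 27), (5, 18), (8, 16), (9, 3
[... 3007 characters left out ...]
 123], [9, 42, 123], [10, 34, 132], [10, 44, 132], [10, 36, 130], [11, 47, 131], [11, 42, 126], [12, 39, 124], [12, 36, 134], [13, 34, 131], [13, 47, 133], [14, 41, 125], [14, 36, 136], [15, 44, 124], [15, 47, 134], [15, 39, 121], [17, 44, 127], [17, 33, 125], [17, 41, 125], [18, 39, 123], [18, 47, 135], [18, 36, 133], [19, 50, 131], [19, 33, 126], [19, 49, 117], [20, 33, 137], [20, 41, 125], [20, 47, 137], [20, 38, 124], [20, 50, 136], [20, 44, 124], [20, 41, 135], [21, 36, 130], [21, 39, 130], [21, 44, 131], [23, 33, 135], [23, 36, 135], [23, 49, 136], [23, 39, 135], [23, 44, 134], [24, 47, 134], [24, 41, 133], [25, 33, 136], [26, 47, 136], [26, 49, 135], [28, 33, 135]]
3.0 -1 81 
3.0 1 77
```

```bash
python3 -m inch '1 0 0 -0.04 0 0 0;1 0 0 -0.04 0 0 0;1 0 0 -0.04 0 0 0;1 0 0 -0.04 0 0 0;1 0.025 -0.0303 0 0 0 0;1 0.025 -0.0303 0 0 0 0;1 0.025 -0.0303 0 0 0 0;1 0.025 -0.0303 0 0 0 0;1 0.025 -0.0303 0 0 0 0;1 0.025 -0.0303 0 0 0 0;1 0.025 -0.0303 0 0 0 0;1 0.025 -0.0303 0 0 0 0;1 0.025 -0.0303 0 0 0 0;1 0.025 -0.0303 0 0 0 0;1 0.025 -0.0303 0 0 0 0;1 0.025 -0.0303 0 0 0 0'
cat >> h.py <<'E'
from scipy.spatial.transform import Rotation as Ro
def target(pos,yaw,lean):
    # tool y = plate normal (+x stand), tool x = +y stand, z down; lean: top toward -x
    b=Ro.from_matrix(np.array([[0,1,0],[1,0,0],[0,0,-1.]]).T)
    return np.array(pos),Ro.from_euler('z',yaw)*Ro.from_euler('y',-lean)*b
def togo(pos,yaw,lean):
    s=get_state();T,RT=target(pos,yaw,lean);R0=Ro.from_quat(s["eef_rot"])
    print("clock",round(s["clock"],2),"pos",np.round(s["tool_pos"],4),"q",np.round(s["q"],2),"F",np.round(s["contact_force"],1),"open",round(s["opening"],3),"grip",round(s["finger_force"],1))
    print("shift now-axes",np.round(R0.inv().apply(T-s["tool_pos"]),4),"after-turn axes",np.round(RT.inv().apply(T-s["tool_pos"]),4),"turn",np.round((R0.inv()*RT).as_rotvec(),4))
E
python3 - <<'E'
from h import *
togo([.5442,.280,.25],np.radians(17.8),0)
w=cloud("top",np.load("pics/t1.npz")["d"])[195:260,215:290].reshape(-1,3)
a=np.radians(17.8);n=(w[:,0]-.5438)*np.cos(a)+(w[:,1]-.2802)*np.sin(a);t=-(w[:,0]-.5438)*np.sin(a)+(w[:,1]-.2802)*np.cos(a)
m=(abs(n)<.018)&(abs(t)<.046)&(w[:,2]>.04)
print(m.sum(),np.polyfit(w[m,2],n[m],1))
mt=m&(w[:,2]>.118);print("top",mt.sum(),np.median(n[mt]),np.median(t[mt]),n[mt].min(),n[mt].max(),t[mt].min(),t[mt].max())
for z in np.arange(.04,.125,.012):
    k=m&(abs(w[:,2]-z)<.006);print(round(z,3),k.sum(),np.round(np.percentile(n[k],[10,50,90])*1000,1))
E
```

```text
clock: 1.63
tool_pos: [0.3652, -0.1564, 0.41]
eef_rot: [0.988, 0.153, 0.0, 0.0]
contact_force: [0.4, -0.8, -0.3]
opening: 1.001
finger_force: 0.0
clock 1.63 pos [ 0.3652 -0.1564  0.41  ] q [ 0.62  0.19 -0.41  1.92  0.09  1.05 -1.09] F [ 0.4 -0.8 -0.3] open 1.001 grip 0.0
shift now-axes [ 0.3026 -0.362   0.1598] after-turn axes [0.3608 0.3038 0.16  ] turn [ 9.0000e-04  4.0000e-04 -1.5741e+00]
313 [ 0.02938875 -0.00399863]
top 81 0.0005137478245492225 -0.0015501549918028586 -0.0025135484684378224 0.004508235540482708 -0.04524068891295535 0.0454958659189429
0.04 17 [-2.6 -2.1 -1.7]
0.052 33 [-2.5 -2.  -1.7]
0.064 35 [-2.7 -1.9 -1.4]
0.076 32 [-2.4 -2.1 -1.8]
0.088 38 [-2.5 -1.9 -1.3]
0.1 37 [-2.4 -1.8 -1.4]
0.112 40 [-2.5 -1.8 -1.4]
0.124 81 [-2.1  0.5  3.1]
```

```bash
python3 -m inch '-0.2 0.0252 -0.0302 0 0 0 0;-0.2 0.0252 -0.0302 0 0 0 0;-0.2 0.0252 -0.0302 0 0 0 0;-0.2 0.0252 -0.0302 0 0 0 0;-0.2 0.0252 -0.0302 0 0 0 0;-0.2 0.0252 -0.0302 0 0 0 0;-0.2 0.0252 -0.0302 0 0 0 0;-0.2 0.0252 -0.0302 0 0 0 0;-0.2 0.0252 -0.0302 0 0 0 0;-0.2 0.0252 -0.0302 0 0 0 0;-0.2 0.0252 -0.0302 0 0 0 0;-0.2 0.0252 -0.0302 0 0 0 0'
python3 -m inch '-0.2 0 0 0 0 0 -0.121;-0.2 0 0 0 0 0 -0.121;-0.2 0 0 0 0 0 -0.121;-0.2 0 0 0 0 0 -0.121;-0.2 0 0 0 0 0 -0.121;-0.2 0 0 0 0 0 -0.121;-0.2 0 0 0 0 0 -0.121;-0.2 0 0 0 0 0 -0.121;-0.2 0 0 0 0 0 -0.121;-0.2 0 0 0 0 0 -0.121;-0.2 0 0 0 0 0 -0.121;-0.2 0 0 0 0 0 -0.121;-0.2 0 0 0 0 0 -0.121;-0.2 0 0 0 0 0 0'
python3 -c "
from h import *
togo([.5448,.2805,.15],np.radians(17.8),0)"
```

```text
clock: 2.63
tool_pos: [0.5439, 0.2804, 0.4095]
eef_rot: [0.988, 0.153, -0.0, 0.0]
contact_force: [1.1, -0.3, 0.6]
opening: 0.399
finger_force: 0.0
clock: 3.8
tool_pos: [0.5435, 0.2785, 0.4093]
eef_rot: [0.588, 0.809, -0.0, -0.0]
contact_force: [-0.2, 0.5, 0.9]
opening: 0.401
finger_force: 0.0
clock 3.8 pos [0.5435 0.2785 0.4093] q [-0.08  0.64 -0.92  1.34  0.51  1.4  -0.68] F [-0.2  0.5  0.9] open 0.401 grip 0.0
shift now-axes [0.0015 0.002  0.2593] after-turn axes [0.0015 0.0018 0.2593] turn [-0.0008 -0.      0.0022]
```

```bash
python3 -m inch '-0.2 0.0015 0.002 0.038 0 0 0;-0.2 0 0 0.04 0 0 0;-0.2 0 0 0.04 0 0 0;-0.2 0 0 0.04 0 0 0;-0.2 0 0 0.04 0 0 0;-0.2 0 0 0.04 0 0 0;-0.2 0 0 0.03 0 0 0;-0.2 0 0 0.022 0 0 0;-0.2 0 0 0.02 0 0 0;-0.2 0 0 0 0 0 0;-0.2 0 0 0 0 0 0'
python3 -c "
from h import *
togo([.5448,.2805,.099],np.radians(17.8),0)
p,d=snapshot('side');cv2.imwrite('pics/s2.png',cv2.resize(p[190:330,200:400],None,fx=3.5,fy=3.5)[:,:,::-1])"
```

```text
clock: 4.72
tool_pos: [0.5447, 0.2804, 0.0992]
eef_rot: [0.59, 0.807, -0.001, -0.0]
contact_force: [-0.0, -0.5, 0.1]
opening: 0.4
finger_force: 0.0
clock 4.72 pos [0.5447 0.2804 0.0992] q [-0.17  0.97 -0.71  1.7   0.84  0.81 -0.97] F [-0.  -0.5  0.1] open 0.4 grip 0.0
shift now-axes [0.     0.0002 0.0002] after-turn axes [0.     0.0002 0.0002] turn [-0.0016  0.0009 -0.0029]
```

View pics/s2.png

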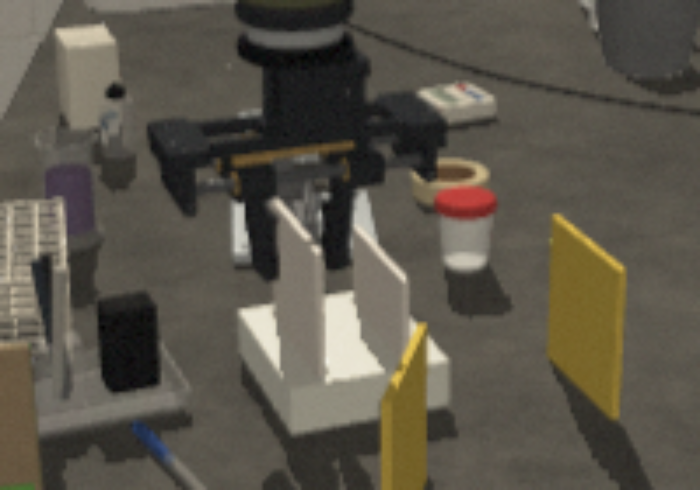

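The fingers straddle the tall plate at (265,230) and (335,230) in the crop. Now I'll grip and lift.

```bash
python3 -m inch '-1 0 0 0 0 0 0;-1 0 0 0 0 0 0;-1 0 0 0 0 0 0;-1 0 0 0 0 0 0;-1 0 0 0 0 0 0;-1 0 0 0 0 0 0;-1 0 0 0 0 0 0' 30
python3 -m inch '-1 0 0 -0.005 0 0 0;-1 0 0 -0.01 0 0 0;-1 0 0 -0.02 0 0 0;-1 0 0 -0.03 0 0 0;-1 0 0 -0.03 0 0 0;-1 0 0 -0.035 0 0 0;-1 0 0 0 0 0 0;-1 0 0 0 0 0 0'
python3 - <<'E'
from h import *
P0=np.array([.5520,.0063,.018]);yaw=np.radians(2.5)
def tcp(c,h,lean,L):  # bottom-rear corner at c (x from rail), height h above groove floor; L: TCP above plate lower edge
    up=np.array([-np.sin(lean),0,np.cos(lean)]);n=np.array([np.cos(lean),0,np.sin(lean)])
    v=np.array([c,0,h])+L*up-.003*n
    return P0+Ro.from_euler('z',yaw).apply(v)
D=[]
togo(tcp(-.0005,.06,.24,.087),yaw,.24)
p,d=snapshot("side");w=cloud("side",d);np.savez("pics/s3.npz",p=p,d=d)
s=get_state();m=(abs(w-s["tool_pos"])<[.06,.08,.13]).all(-1)&(p.min(-1)>110)
Q=w[m];print(len(Q),np.round(np.percentile(Q,[1,5,50,95,99],axis=0),4).tolist())
cv2.imwrite('pics/s3.png',cv2.resize(p[150:330,200:400],None,fx=3,fy=3)[:,:,::-1])
E
```

```text
clock: 5.35
tool_pos: [0.5454, 0.2809, 0.1003]
eef_rot: [0.59, 0.808, 0.0, 0.0]
contact_force: [0.5, 0.2, 5.3]
opening: 0.066
finger_force: 30.0
clock: 6.02
tool_pos: [0.5451, 0.2815, 0.2318]
eef_rot: [0.589, 0.808, 0.001, 0.0]
contact_force: [-0.8, 0.3, -3.2]
opening: 0.067
finger_force: 30.0
clock 6.02 pos [0.5451 0.2815 0.2318] q [-0.11  0.81 -0.83  1.61  0.67  1.03 -0.84] F [-0.8  0.3 -3.2] open 0.067 grip 30.0
shift now-axes [-0.2579 -0.1009  0.0695] after-turn axes [-0.2752 -0.045   0.0611] turn [-0.2358 -0.0333  0.2651]
110 [[0.5279, 0.2845, 0.1438], [0.5281, 0.3092, 0.1488], [0.5311, 0.3268, 0.2004], [0.5425, 0.3298, 0.2516], [0.5449, 0.3303, 0.2647]]
```

View pics/s3.png

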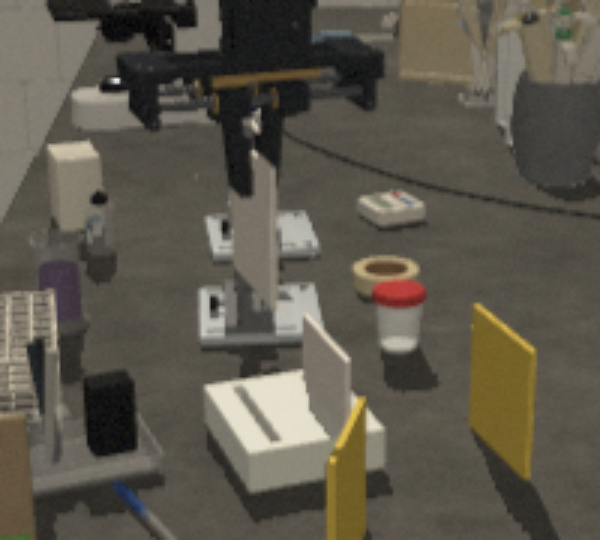

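```bash
python3 -m inch '-1 0 0 -0.03 0 0 0;-1 0 0 0 -0.059 -0.0083 0.0663;-1 0 0 0 -0.059 -0.0083 0.0663;-1 0 0 0 -0.059 -0.0083 0.0663;-1 0 0 0 -0.059 -0.0083 0.0663;-1 0 0 0 0 0 0'
cat >> h.py <<'E'
P0=np.array([.5520,.0063,.018]);yaw=np.radians(2.5)
def tcp(c,h,lean,L=.087):
    up=np.array([-np.sin(lean),0,np.cos(lean)]);n=np.array([np.cos(lean),0,np.sin(lean)])
    v=np.array([c,0,h])+L*up-.003*n
    return P0+Ro.from_euler('z',yaw).apply(v)
E
python3 -c "
from h import *
togo(tcp(-.0005-.24*.13,.14,.24),yaw,.24)"
```

```text
clock: 6.57
tool_pos: [0.5413, 0.2802, 0.2578]
eef_rot: [0.686, 0.718, 0.083, 0.083]
contact_force: [-0.8, -0.2, -2.2]
opening: 0.065
finger_force: 30.0
clock 6.57 pos [0.5413 0.2802 0.2578] q [-0.22  0.65 -0.68  1.8   0.81  0.8  -1.29] F [-0.8 -0.2 -2.2] open 0.065 grip 30.0
shift now-axes [-0.2739 -0.0597  0.0037] after-turn axes [-0.2741 -0.0588  0.0021] turn [-0.0058  0.0046  0.0033]
```

```bash
python3 -m inch '-1 -0.02 -0.0045 0 -0.006 0.0046 0.003;-1 -0.034 -0.0074 0 0 0 0;-1 -0.034 -0.0074 0 0 0 0;-1 -0.034 -0.0074 0 0 0 0;-1 -0.034 -0.0074 0 0 0 0;-1 -0.034 -0.0074 0 0 0 0;-1 -0.034 -0.0074 0 0 0 0;-1 -0.034 -0.0074 0 0 0 0;-1 -0.016 -0.0027 0 0 0 0;-1 0 0 0 0 0 0;-1 0 0 0 0 0 0'
python3 - <<'E'
from h import *
togo(tcp(-.0005-.245*.06,.06,.24),yaw,.24)
p,d=snapshot('top');w=cloud('top',d);np.savez('pics/t4.npz',p=p,d=d)
cv2.imwrite('pics/t4.png',cv2.resize(p[175:250,300:400],None,fx=6,fy=6,interpolation=cv2.INTER_CUBIC)[:,:,::-1])
E
```

```text
clock: 7.48
tool_pos: [0.4989, 0.0032, 0.2436]
eef_rot: [0.688, 0.716, 0.088, 0.082]
contact_force: [0.7, 0.3, -2.9]
opening: 0.067
finger_force: 30.0
clock 7.48 pos [0.4989 0.0032 0.2436] q [ 0.35  0.53 -0.69  2.14  0.89  0.48 -0.97] F [ 0.7  0.3 -2.9] open 0.067 grip 30.0
shift now-axes [ 0.0005 -0.0056  0.0829] after-turn axes [ 0.0007 -0.0055  0.0829] turn [ 0.001  -0.0025 -0.0046]
```

View pics/t4.png

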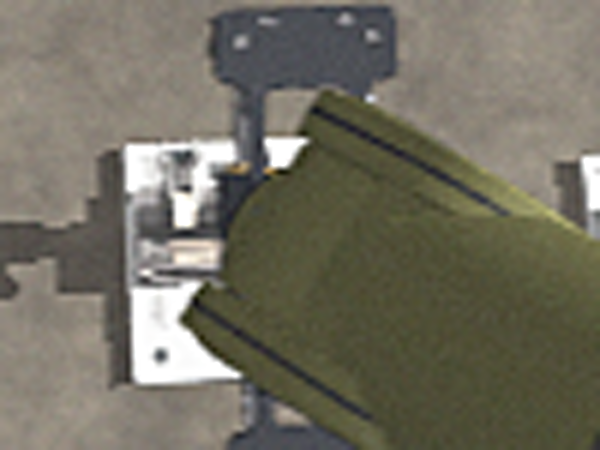

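```bash
python3 -m inch '-1 0 -0.0055 0 0 0 -0.0045;-1 0.0005 0 0.025 0 0 0;-1 0 0 0.03 0 0 0;-1 0 0 0.02 0 0 0;-1 0 0 0.008 0 0 0;-1 0 0 0 0 0 0;-1 0 0 0 0 0 0'
python3 - <<'E'
from h import *
togo(tcp(-.0005,0,.24),yaw,.24)
p,d=snapshot('side');w=cloud('side',d)
cv2.imwrite('pics/s5.png',cv2.resize(p[170:275,235:335],None,fx=5.7,fy=5.7,interpolation=cv2.INTER_CUBIC)[:,:,::-1])
p,d=snapshot('top');w=cloud('top',d)
L=Ro.from_euler('z',-yaw).apply(w.reshape(-1,3)-P0).reshape(w.shape)
for y in(.040,.046):
    k=(abs(L[...,1]-y)<.003)&(abs(L[...,0])<.06)&(L[...,2]<.14)&(L[...,2]>-.01);Z=L[k];Z=Z[Z[:,0].argsort()];print(np.round(Z[:,[0,2]]*1000).astype(int).tolist())
E
```

```text
clock: 8.12
tool_pos: [0.5136, 0.0079, 0.1625]
eef_rot: [0.684, 0.719, 0.089, 0.082]
contact_force: [-0.5, -0.3, -1.9]
opening: 0.065
finger_force: 30.0
clock 8.12 pos [0.5136 0.0079 0.1625] q [ 0.14  0.66 -0.4   2.2   1.3   0.27 -1.36] F [-0.5 -0.3 -1.9] open 0.065 grip 30.0
shift now-axes [-0.0035 -0.0008  0.0623] after-turn axes [-0.0033 -0.0006  0.0623] turn [ 0.0028 -0.0043  0.005 ]
[[-60, -8], [-58, -1], [-57, -7], [-54, -7], [-54, -10], [-51, -8], [-48, -7], [-45, -7], [-45, -9], [-42, -7], [-40, -6], [-37, -5], [-33, -7], [-33, -8], [-31, -6], [-30, -9], [-28, 105], [-27, -7], [-27, 103], [-26, 97], [-24, -7], [-24, -10], [-22, -4], [-20, 1], [-20, 1], [-20, -1], [-19, 116], [-19, 10], [-19, 9], [-18, 8], [-18, 114], [-18, 112], [-17, 121], [-17, 120], [-16, 117], [-15, 124], [-15, 122], [-14, 119], [-12, 123], [-12, 123], [-12, 121], [-9, 123], [-9, 122], [-8, 116], [-5, 117], [-5, 115], [-3, 2], [-2, 12], [-1, -6], [0, 46], [0, 18], [0, 18], [0, 31], [0, 106], [0, 104], [1, -2], [2, 108], [3, 106], [5, 110], [6, 103], [8, 106], [9, 105], [10, 109], [12, 104], [12, 113], [13, 111], [14, 118], [15, 113], [48, -7]]
[[-60, -8], [-60, -8], [-56, -10], [-55, -1], [-53, -9], [-52, -4], [-50, -9], [-48, -6], [-45, -5], [-45, -8], [-42, -5], [-39, -8], [-36, -6], [-36, -9], [-33, -7], [-32, 0], [-30, -8], [-27, -7], [-27, -8], [-27, -8], [-25, 96], [-24, 93], [-22, -5], [-19, -3], [-19, -4], [-19, 12], [-18, 9], [-16, 13], [-14, 118], [-11, 109], [-10, 115], [-7, 115], [-4, 114], [-4, 113], [-3, 119], [-2, 3], [-2, 2], [-2, 29], [-2, 116], [-1, 9], [-1, 87], [-1, 35], [0, 72], [0, 20], [0, 33], [0, 7], [1, 116], [1, 42], [1, 113], [2, 39], [3, 118], [4, 43], [5, 48], [6, 119], [6, 107], [8, 48], [9, 117], [9, 102], [10, 67], [10, 54], [11, 117], [12, 103], [12, 114], [13, 123], [15, 114], [16, 120], [33, -7], [36, -7], [39, -9], [44, -3]]
```

View pics/s5.png

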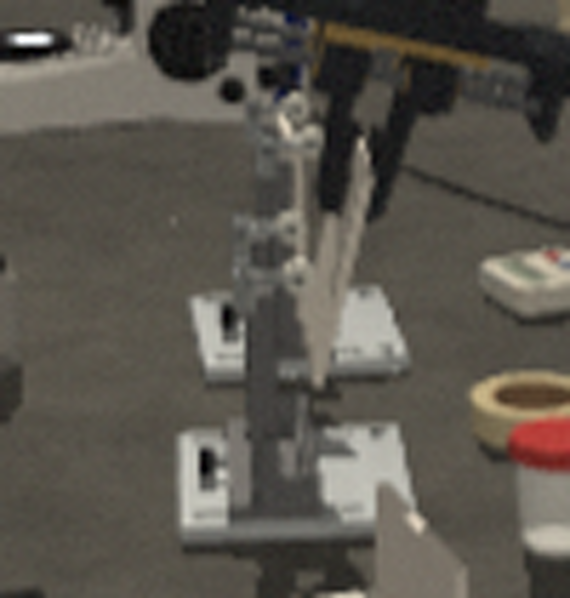

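The plate hangs tilted at (340,260) in front of the rollers at (295,230) and (295,268), above the groove. I'll check the plate's plane against the tool pose before lowering it.

```bash
python3 -m inch '-1 -0.0033 0 0 0 -0.004 0.005;-1 0 0 0 0 0 0;-1 0 0 0 0 0 0'
python3 - <<'E'
from h import *
togo(tcp(-.0005,0,.24),yaw,.24)
s=get_state()
for n in('top','side'):
    p,d=snapshot(n);w=cloud(n,d).reshape(-1,3);c=p.reshape(-1,3).astype(int)
    T=Ro.from_quat(s["eef_rot"]).inv().apply(w-s["tool_pos"])
    k=(abs(T[:,0])<.056)&(abs(T[:,1])<.012)&(T[:,2]>-.03)&(T[:,2]<.095)
    if n=='top': k&=(abs(T[:,0])>.02)
    Q=T[k]*1000;print(n,k.sum());
    Q=Q[Q[:,2].argsort()];print(np.round(Q[::max(1,len(Q)//45)]).astype(int).tolist())
E
```

```text
clock: 8.47
tool_pos: [0.5141, 0.0024, 0.1633]
eef_rot: [0.688, 0.715, 0.088, 0.085]
contact_force: [-0.0, 0.7, -3.4]
opening: 0.064
finger_force: 30.0
clock 8.47 pos [0.5141 0.0024 0.1633] q [ 0.15  0.66 -0.4   2.2   1.3   0.27 -1.36] F [-0.   0.7 -3.4] open 0.064 grip 30.0
shift now-axes [ 0.0024 -0.0014  0.0631] after-turn axes [ 0.0023 -0.0011  0.0631] turn [ 0.0047  0.0014 -0.0041]
top 29
[[35, 0, -26], [37, -3, -24], [37, 0, -24], [35, -3, -24], [45, -2, -23], [40, -3, -23], [42, 0, -23], [47, -5, -23], [42, -3, -22], [47, 0, -22], [42, -5, -21], [45, -5, -20], [47, -3, -19], [39, 0, -19], [45, 0, -17], [49, 0, -9], [49, -3, 0], [33, 1, 18], [35, 1, 23], [38, 1, 26], [40, 11, 28], [45, 12, 28], [43, 1, 30], [42, 11, 30], [40, 1, 34], [45, 1, 36], [48, 1, 39], [49, -1, 82], [49, -4, 86]]
side 280
[[9, 5, -29], [14, -7, -27], [10, -11, -24], [2, 0, -22], [5, 5, -21], [-38, -3, -20], [-10, -5, -19], [6, 11, -18], [24, 2, -16], [7, 4, -13], [6, 6, -13], [45, 0, -11], [11, 3, -9], [50, 2, -6], [50, -2, -4], [48, 1, -3], [49, 0, 0], [12, 9, 2], [47, 2, 4], [48, -1, 6], [26, 3, 8], [37, 3, 10], [48, 0, 12], [8, 3, 16], [45, -2, 21], [45, -3, 24], [50, 2, 27], [11, 2, 31], [49, 1, 33], [42, 3, 35], [42, 2, 38], [8, 3, 41], [15, 2, 45], [-28, 3, 47], [44, 2, 50], [2, 3, 53], [26, 3, 57], [-25, 3, 59], [-5, 3, 61], [-7, 2, 65], [-33, 3, 68], [27, 2, 72], [3, 4, 74], [45, 2, 77], [48, -2, 81], [-24, 3, 84], [-12, 3, 86]]
```

```bash
python3 -m inch '-1 0.0015 0 0.02 0 0 0;-1 0 0 0.018 0 0 0;-1 0 0 0.006 0 0 0;-1 0 0 0 0 0 0;-1 0 0 0 0 0 0'
python3 -c "
from h import *
togo(tcp(.0005,0,.24),yaw,.24)"
python3 -m inch '-1 0 0 0.005 0 0 0;-1 0 0 0.005 0 0 0;-1 0 0 0 0 0 0;-1 0 0 0 0 0 0'
python3 -c "
from h import *
togo(tcp(.0005,0,.24),yaw,.24)"
```

```text
clock: 8.98
tool_pos: [0.5244, 0.0048, 0.12]
eef_rot: [0.688, 0.716, 0.088, 0.084]
contact_force: [-0.5, -0.7, -2.4]
opening: 0.066
finger_force: 30.0
clock 8.98 pos [0.5244 0.0048 0.12  ] q [ 0.11  0.75 -0.34  2.2   1.67  0.25 -1.72] F [-0.5 -0.7 -2.4] open 0.066 grip 30.0
shift now-axes [0.0003 0.0001 0.0187] after-turn axes [0.0003 0.0001 0.0187] turn [ 0.0032  0.0005 -0.0035]
clock: 9.32
tool_pos: [0.5274, 0.0047, 0.1109]
eef_rot: [0.688, 0.716, 0.088, 0.085]
contact_force: [1.6, -0.5, -2.6]
opening: 0.065
finger_force: 30.0
clock 9.32 pos [0.5274 0.0047 0.1109] q [ 0.12  0.77 -0.37  2.19  1.73  0.28 -1.77] F [ 1.6 -0.5 -2.6] open 0.065 grip 30.0
shift now-axes [ 0.0005 -0.0008  0.0092] after-turn axes [ 0.0005 -0.0007  0.0093] turn [ 0.0049  0.0009 -0.0036]
```

```bash
python3 -m inch '-1 0 0 0.003 0 0 0;-1 0 0 0.003 0 0 0;-1 0 0 0 0 0 0;-1 0 0 0 0 0 0'
python3 -m inch '-1 0 0 0.0015 0 0 0;-1 0 0 0.0015 0 0 0;-1 0 0 0 0 0 0;-1 0 0 0 0 0 0'
python3 -c "
from h import *
togo(tcp(.0005,0,.24),yaw,.24)"
```

```text
clock: 9.65
tool_pos: [0.5288, 0.0047, 0.1045]
eef_rot: [0.688, 0.716, 0.088, 0.085]
contact_force: [2.6, 0.0, -3.2]
opening: 0.065
finger_force: 30.0
clock: 9.98
tool_pos: [0.5293, 0.0046, 0.1038]
eef_rot: [0.687, 0.716, 0.088, 0.086]
contact_force: [-5.7, -1.4, 22.5]
opening: 0.065
finger_force: 30.0
clock 9.98 pos [0.5293 0.0046 0.1038] q [ 0.14  0.79 -0.39  2.19  1.77  0.3  -1.81] F [-5.7 -1.4 22.5] open 0.065 grip 30.0
shift now-axes [ 0.0007 -0.0009  0.0019] after-turn axes [ 0.0007 -0.0008  0.0019] turn [ 0.007   0.0021 -0.003 ]
```

Floor contact is felt. Next I'll ease off slightly and swing the plate upright about its lower rear edge.

```bash
python3 -m inch '-1 0 0 -0.0008 0 0 0;-1 0 0.0035 0 0.04 0 0;-1 0 0.0035 0 0.04 0 0;-1 0 0 0 0 0 0'
python3 -m inch '-1 0 0.0026 0 0.03 0 0;-1 0 0.0026 0 0.03 0 0;-1 0 0 0 0 0 0'
python3 -c "
from h import *
togo(tcp(.001,0,.0,.088),yaw,.0)"
```

```text
clock: 10.32
tool_pos: [0.5326, 0.0046, 0.1044]
eef_rot: [0.689, 0.718, 0.069, 0.07]
contact_force: [-2.4, 1.3, 21.3]
opening: 0.065
finger_force: 30.0
clock: 10.57
tool_pos: [0.5366, 0.0046, 0.1049]
eef_rot: [0.691, 0.719, 0.049, 0.051]
contact_force: [-3.9, 2.5, 22.2]
opening: 0.066
finger_force: 30.0
clock 10.57 pos [0.5366 0.0046 0.1049] q [ 0.14  0.8  -0.4   2.07  1.09  0.34 -1.13] F [-3.9  2.5 22.2] open 0.066 grip 30.0
shift now-axes [0.001  0.0134 0.0009] after-turn axes [ 0.001   0.0134 -0.0011] turn [ 0.1424  0.0058 -0.003 ]
```

```bash
python3 -m inch '-1 0 0.0027 -0.0003 0.03 0 0;-1 0 0.0027 -0.0002 0.03 0 0;-1 0 0 0 0 0 0'
python3 -m inch '-1 0 0.0027 0 0.03 0 0;-1 0 0.0027 0 0.03 0 0;-1 0 0 0 0 0 0;-1 0 0 0 0 0 0'
python3 -c "
from h import *
togo(tcp(.001,0,.0,.088),yaw,.0)"
```

```text
clock: 10.82
tool_pos: [0.5424, 0.0049, 0.1057]
eef_rot: [0.692, 0.721, 0.028, 0.031]
contact_force: [1.4, 0.7, 14.6]
opening: 0.065
finger_force: 30.0
clock: 11.15
tool_pos: [0.548, 0.0052, 0.1059]
eef_rot: [0.693, 0.721, 0.007, 0.01]
contact_force: [2.2, 1.8, 11.1]
opening: 0.071
finger_force: 30.0
clock 11.15 pos [0.548  0.0052 0.1059] q [ 0.24  0.86 -0.58  1.92  0.86  0.6  -0.87] F [ 2.2  1.8 11.1] open 0.071 grip 30.0
shift now-axes [ 0.0009  0.002  -0.0001] after-turn axes [ 0.0009  0.002  -0.0001] turn [ 0.0246  0.0053 -0.0035]
```

```bash
python3 -m inch '-1 0 0.002 0 0.02 0 0;-1 0 0.001 0 0 0 0;-1 0 0.001 0 0 0 0;-1 0 0 0 0 0 0'
python3 - <<'E'
from h import *
togo(tcp(.001,0,.0,.088),yaw,.0);print(get_state()["moment"])
p,d=snapshot('side');cv2.imwrite('pics/s6.png',cv2.resize(p[170:275,235:335],None,fx=5.7,fy=5.7,interpolation=cv2.INTER_CUBIC)[:,:,::-1])
E
```

```text
clock: 11.48
tool_pos: [0.5513, 0.0054, 0.1059]
eef_rot: [0.693, 0.721, -0.001, 0.003]
contact_force: [2.4, 3.5, 12.1]
opening: 0.064
finger_force: 30.2
clock 11.48 pos [0.5513 0.0054 0.1059] q [ 0.25  0.87 -0.6   1.89  0.83  0.64 -0.84] F [ 2.4  3.5 12.1] open 0.064 grip 30.2
shift now-axes [ 0.0009 -0.0012 -0.0001] after-turn axes [ 0.0009 -0.0012 -0.0001] turn [ 0.0035  0.0059 -0.0032]
[ 0.45604983 -0.24939783  0.08770531]
```

View pics/s6.png

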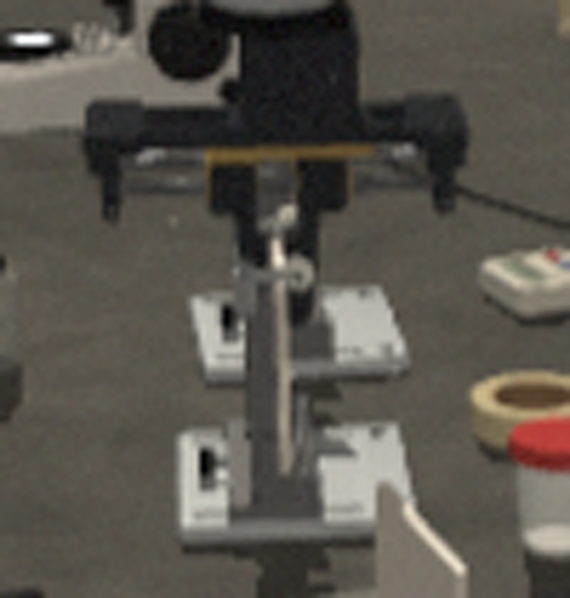

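The plate is upright at (278,350), behind the near roller at (300,270). I'll press a little further until I feel the uprights.

```bash
python3 -m inch '-1 0 0.001 0 0 0 0;-1 0 0.001 0 0.004 0 0;-1 0 0 0 0 0 0'
python3 -m inch '-1 0 0.001 0 0 0 0;-1 0 0 0 0 0 0'
python3 - <<'E'
from h import *
togo(tcp(.001,0,.0,.088),yaw,.0);print(get_state()["moment"])
p,d=snapshot('top');cv2.imwrite('pics/t7.png',cv2.resize(p[180:245,300:400],None,fx=6,fy=6,interpolation=cv2.INTER_CUBIC)[:,:,::-1])
E
```

```text
clock: 11.78
tool_pos: [0.5514, 0.0053, 0.1059]
eef_rot: [0.692, 0.721, -0.004, 0.001]
contact_force: [-2.0, 1.5, 16.2]
opening: 0.064
finger_force: 30.0
clock: 11.95
tool_pos: [0.5514, 0.0054, 0.1058]
eef_rot: [0.692, 0.722, -0.004, 0.001]
contact_force: [-4.9, 2.3, 17.7]
opening: 0.066
finger_force: 30.0
clock 11.95 pos [0.5514 0.0054 0.1058] q [ 0.25  0.88 -0.61  1.88  0.82  0.66 -0.83] F [-4.9  2.3 17.7] open 0.066 grip 30.0
shift now-axes [ 0.0009 -0.0014 -0.0002] after-turn axes [ 0.0009 -0.0014 -0.0002] turn [-0.0055  0.0072 -0.0024]
[0.53522175 0.93317854 0.05547863]
```

```bash
python3 -m inch '-1 0 0.0015 0 0 0 0;-1 0 0.0015 0 0 0 0;-1 0 0 0 0 0 0;-1 0 0 0 0 0 0'
python3 -m inch '-1 0 -0.0025 0 0 0 0;-1 0 -0.0025 0 0 0 0;-0.75 0 0 0 0 0 0;-0.6 0 0 0 0 0 0;-0.5 0 0 0 0 0 0;-0.5 0 0 0 0 0 0;-0.5 0 0 0 0 0 0'
python3 - <<'E'
from h import *
togo(tcp(.001,0,.0,.088),yaw,.0)
p,d=snapshot('side');cv2.imwrite('pics/s8.png',cv2.resize(p[170:275,235:335],None,fx=5.7,fy=5.7,interpolation=cv2.INTER_CUBIC)[:,:,::-1])
E
```

```text
clock: 12.33
tool_pos: [0.5516, 0.0053, 0.1058]
eef_rot: [0.692, 0.722, -0.007, -0.001]
contact_force: [-10.7, 2.8, 23.2]
opening: 0.063
finger_force: 30.0
clock: 12.92
tool_pos: [0.5492, 0.0027, 0.1033]
eef_rot: [0.693, 0.721, -0.006, 0.001]
contact_force: [0.3, -0.4, 0.0]
opening: 0.249
finger_force: 0.0
clock 12.92 pos [0.5492 0.0027 0.1033] q [ 0.25  0.88 -0.6   1.89  0.82  0.65 -0.83] F [ 0.3 -0.4  0. ] open 0.249 grip 0.0
shift now-axes [ 0.0035  0.0009 -0.0028] after-turn axes [ 0.0035  0.0009 -0.0027] turn [-0.0082  0.0098 -0.0044]
```

View pics/s8.png

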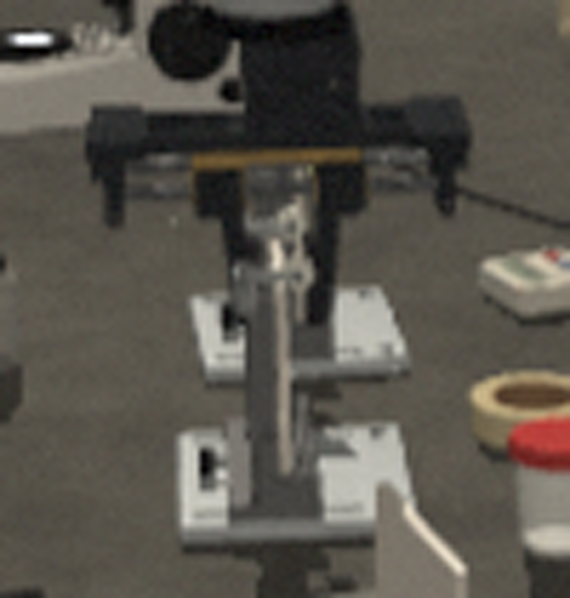

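Released, the plate stays upright at (280,370). I'll retract and verify.

```bash
python3 -m inch '-0.5 0 0.001 -0.005 0 0 0;-0.5 0 0.001 -0.01 0 0 0;-0.5 0 0 -0.02 0 0 0;-0.5 0 0 -0.03 0 0 0;-0.5 0 0 -0.04 0 0 0;-0.5 0 0 -0.04 0 0 0;-0.5 0 -0.02 -0.03 0 0 0;-0.5 0 -0.035 -0.02 0 0 0;-0.5 0 -0.035 0 0 0 0;-0.5 0 -0.035 0 0 0 0;-0.5 0 0 0 0 0 0'
python3 - <<'E'
from h import *
print(get_state()["contact_force"],get_state()["tool_pos"])
p,d=snapshot('side');q,e=snapshot('top');w=cloud('top',e)
a=cv2.resize(p[170:320,235:335],None,fx=4,fy=4,interpolation=cv2.INTER_CUBIC);b=cv2.resize(q[195:245,315:365],None,fx=8,fy=8,interpolation=cv2.INTER_CUBIC)
H=np.zeros((600,800,3),np.uint8);H[:,:400]=a;H[:400,400:]=b;cv2.imwrite('pics/v9.png',H[:,:,::-1])
ws=cloud('side',d)
for W in(w,ws):
    L=Ro.from_euler('z',-yaw).apply(W.reshape(-1,3)-P0)*1000
    for y in(-40,-20,0,20,40):
        k=(abs(L[:,1]-y)<4)&(abs(L[:,0]+4)<16)&(L[:,2]>60)&(L[:,2]<130);Z=L[k];Z=Z[Z[:,2].argsort()];print(y,np.round(Z[:,[0,2]]).astype(int).tolist()[-24:])
E
```

```text
clock: 13.88
tool_pos: [0.4199, -0.0012, 0.2998]
eef_rot: [0.692, 0.722, -0.011, 0.0]
contact_force: [0.0, -1.0, -1.2]
opening: 0.25
finger_force: 0.0
[ 0.04712283 -1.00596128 -1.15304894] [ 0.4198666  -0.00122423  0.29975781]
-40 []
-20 []
0 []
20 []
40 [[7, 102], [12, 104], [12, 104], [9, 105], [6, 106], [11, 106], [8, 106], [8, 109], [12, 115], [12, 115], [9, 116]]
-40 [[-7, 108], [-10, 110], [-7, 111], [-4, 111], [2, 111], [7, 111], [-13, 111], [-1, 111], [-13, 114], [-16, 114], [2, 114], [10, 115], [-2, 115], [4, 116], [-7, 116], [-10, 116], [-16, 117], [-13, 117], [-4, 117], [-10, 120], [-4, 120], [-7, 120], [-13, 120], [-11, 121]]
-20 [[2, 104], [2, 108], [-3, 109], [-1, 110], [2, 111]]
0 [[0, 108], [0, 110], [-3, 111]]
20 [[1, 111], [-2, 111]]
40 [[7, 96], [-1, 96], [5, 99], [2, 99], [-4, 102], [7, 102], [10, 102], [7, 106], [-10, 107], [-15, 108], [1, 109], [-7, 110], [-1, 110], [-13, 111], [-1, 113], [-15, 114], [7, 114], [-7, 114], [-7, 117], [-15, 118], [-10, 118], [-13, 119], [-4, 119], [-10, 122]]
```

View pics/v9.png

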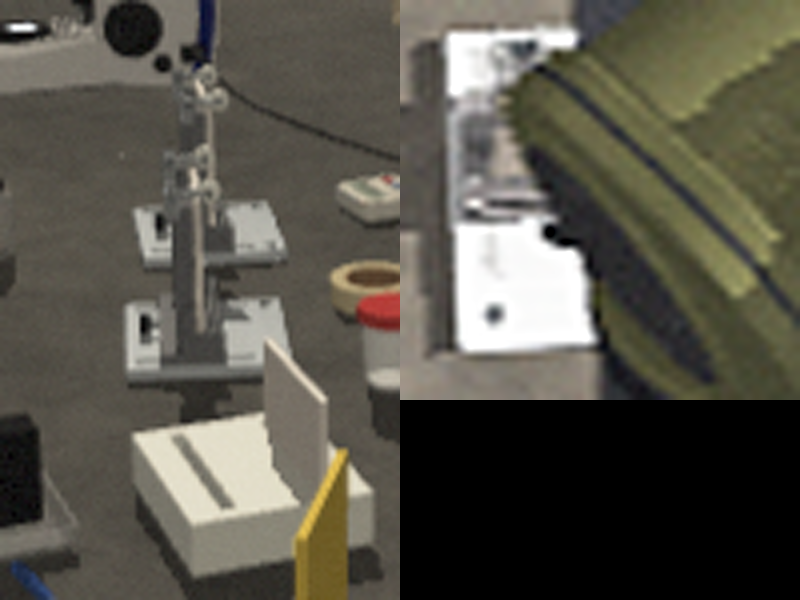

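The plate stands upright against the upright, with its top at 110 mm above the floor, and the short plate is untouched. I'll clear the arm and check both rollers from above.

```bash
python3 -m inch '-0.5 0.035 0 0 0 0 0;-0.5 0.04 0 0 0 0 0;-0.5 0.04 0 0 0 0 0;-0.5 0.04 0 0 0 0 0;-0.5 0.04 0 0 0 0 0;-0.5 0.04 0 0 0 0 0;-0.5 0.04 0 0 0 0 0;-0.5 0 0 0 0 0 0'
python3 - <<'E'
from h import *
q,e=snapshot('top');w=cloud('top',e);np.savez('pics/t10.npz',p=q,d=e)
b=cv2.resize(q[190:245,310:460],None,fx=5.3,fy=5.3,interpolation=cv2.INTER_CUBIC);cv2.imwrite('pics/t10.png',b[:,:,::-1])
L=Ro.from_euler('z',-yaw).apply(w.reshape(-1,3)-P0)*1000
for y in(-47,-40,-25,0,25,40,47):
    k=(abs(L[:,1]-y)<3)&(abs(L[:,0]+6)<16)&(L[:,2]>60)&(L[:,2]<140);Z=L[k];Z=Z[Z[:,0].argsort()];print(y,np.round(Z[:,[0,2]]).astype(int).tolist())
E
```

```text
clock: 14.65
tool_pos: [0.4159, 0.2862, 0.2985]
eef_rot: [0.689, 0.725, -0.001, -0.003]
contact_force: [0.4, 0.3, 0.8]
opening: 0.248
finger_force: 0.0
-47 [[-11, 112], [-8, 113], [-6, 78], [-6, 113], [-4, 108], [-3, 113], [-2, 111], [1, 112], [2, 117], [4, 118], [8, 116], [10, 119]]
-40 [[-20, 117], [-19, 115], [-18, 120], [-17, 116], [-15, 122], [-15, 122], [-15, 121], [-13, 123], [-13, 122], [-12, 118], [-11, 125], [-10, 123], [-7, 122], [-7, 60], [-6, 116], [-6, 67], [-2, 110], [-2, 110], [2, 105], [2, 105], [2, 105], [5, 106], [5, 105], [8, 106], [8, 105], [8, 104]]
-25 [[-7, 62], [-7, 98], [-7, 74], [-6, 72], [-6, 107], [-6, 82], [-5, 93], [-5, 104], [-4, 76], [-3, 109], [-3, 109], [-1, 112], [-1, 108]]
0 [[-7, 67], [-7, 103], [-6, 77], [-6, 101], [-6, 113], [-6, 63], [-6, 88], [-6, 86], [-5, 109], [-5, 73], [-3, 111], [-3, 110]]
25 [[-6, 83], [-6, 82], [-6, 106], [-6, 94], [-6, 69], [-6, 69], [-6, 93], [-6, 103], [-5, 91], [-5, 114], [-5, 111], [-2, 111], [-1, 106]]
40 [[-19, 115], [-18, 113], [-18, 113], [-18, 123], [-17, 120], [-17, 120], [-15, 123], [-14, 121], [-13, 115], [-13, 127], [-12, 124], [-11, 119], [-10, 123], [-9, 121], [-9, 119], [-6, 120], [-5, 117], [-1, 110], [0, 107], [3, 107], [3, 104], [5, 109], [6, 105], [7, 109], [9, 105]]
47 [[-13, 114], [-12, 111], [-11, 118], [-8, 107], [-7, 113], [-7, 75], [-6, 61], [-6, 107], [-5, 116], [-3, 109], [-2, 115], [-1, 113], [1, 115], [2, 113], [4, 113], [7, 114], [9, 115], [10, 112]]
```

View pics/t10.png

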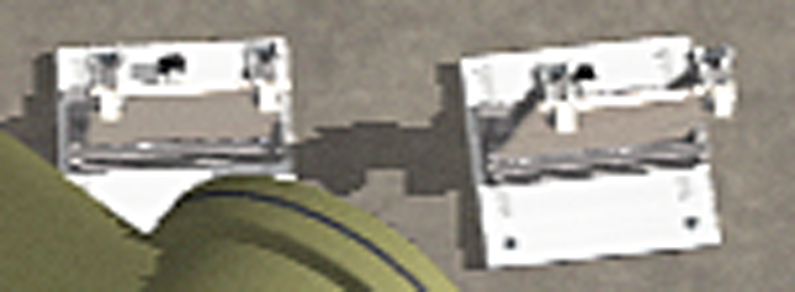

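The plate's front face is flat, at −6 mm from the uprights over its whole width. Both rollers, at (110,100) and (268,97), sit in front of and above its top edge, just as on the full stand. I'm handing the job in.

```bash
python3 -c "
from plant import r
print(r.finish_job())"
```

```text
the job is handed in; nothing more can be done
None
```

The tall plate is clipped upright in the empty casting stand with both roller clips over its top edge, the short plate is still in its slot, and the job was handed in at about 15 s (no verdict was returned).

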